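# Build a sieve stack on the vibrating base

## Robot

A 6-joint arm with a two-finger parallel gripper is mounted at the origin on the work surface. World frame = base frame: x ahead of the robot, y to its left, z up, the work surface at z = 0. Lengths are in m, angles in rad, forces in N, time in s.
With the tool pointing down it reaches from about 0.275 to 0.875 m from the base axis. Payload 12.5 kg.
Tool frame: the origin (TCP) lies midway between the tips of the shut fingers; the grasp point (between the pads) lies 19 mm behind it (bot.grasp_offset is the distance from the TCP to the grasp point, in m); z points along the fingers, y is the line along which they close (so a half turn about z gives the same grasp; the last joint's range is limited). The gripper opens to 85 mm and grips with 20 to 120 N. Pads are 22 mm wide; open, the fingers measure 114 mm over their backs; the gripper's body (76 mm by 85 mm) begins 54 mm behind the grasp point. The pads swing forward as they close: fully open they stand 13 mm farther back than shut.
Start: joints at [-1.267, 0.351, 1.652, -0, 1.139, -0.085], TCP at [0.209, -0.509, 0.231] pointing down, gripper open.
Joint ranges: [-2.75, 2.75], [-0.79, 2.1], [0.01, 2.65], [-1.57, 4.71], [0.07, 3.14], [-2.87, 2.87]. Speed limits (rad/s): [2.22, 2.22, 2.79, 3.14, 3.14, 3.14].

## Interface

Orientations are given as a unit quaternion [w, x, y, z].
In Python, from bench import bot, imaging gives the robot as it stands.
- The arm moves only by the tool carry_out, never from a script. Its argument "commands" is a list of rows, each a list of 3 entries, a list of its own where there are three numbers: the shift along the tool's x, y, z in cm, then the turn, a rotation vector about the tool's x, y, z in rad, then the opening in per cent of the stroke, from 0 (shut) to 100 (fully open). In form: [[[x, y, z], [wx, wy, wz], grip], ...]. A call has 1 to 5 rows; each row is the pose to reach, as a shift and turn from the pose commanded when the call began, along the tool's axes at that moment; what a row does not reach only later rows make up. A row lasts 1/12 s, in which the tool goes at most 41.7 mm and 7.16 degrees, less where a joint would pass 70% of its speed; a pose out of reach is approached as far as the arm can. A call with a gripper value outside its range is refused whole. The fingers move at their own pace and stop on an object; the grip force is fixed at half the most. Time passes only in rows, so rows that repeat a pose let the fingers close. It gives the time, the measured TCP pose, the force, the opening and the grip force at its end, in the units of the state.
- bot.read_state(): the state, without advancing time (a new reading comes with each control period).
- imaging.snapshot(name): name is "scene" or "top" or "wrist"; returns the picture (400x640x3 uint8, red, green, blue); there is no depth.
- imaging.camera_params(name): a dict with "vertical_fov" (degrees; the focal length in pixels is half the picture's height over the tangent of half this angle, whatever the lens; pixels are square), "cx", "cy" (the principal point, pixels), "distortion" ([k1, k2, p1, p2, k3] as OpenCV has them; the pictures are not rectified), "position" and "attitude" of the camera in the world; the wrist camera has in their place "hand_eye" (4x4, takes a point from camera to tool coordinates, whose origin is the TCP and whose axes are the flange's). Camera axes: x right, y up, looking along -z (the intrinsics and any distortion apply to the point x, -y, -z); pixel columns grow to the right and rows downward; lengths in m; the calibration is good to about 2 mm. A picture is of the moment at which its call begins: read the wrist's pose just before it. camera_params takes no time and is no camera call.
- bot.sign_off(): hands the job in; it is judged then, once.
The state is a dict: "time": time; "joints": joint angles; "qd": joint speeds; "tau": joint torques, N m; "eef_pos": TCP position; "tool_rot": TCP orientation; "contact_force": force on the tool from outside, world axes, zero at the start; "ft_torque": the same for the moment, N m; "finger_gap": finger opening in m; "grip_force": force on a finger pad.
Only numpy, scipy, OpenCV 4.12 (cv2) and the standard library are available. Lean on these libraries where they do the work, as an engineer would, in place of code of your own. Each camera call takes 0.05 s, during which the arm holds its last target. There are 200 camera calls.

## Task

Build the sieve stack on the white vibrating base, one piece at a time from the bottom up: first the fine sieve (green) into the collecting cup, then the medium one (yellow), then the coarse one (red), and last the lid. Each piece must sit fully home and level in the one below and be let go before the next is added; leave the finished stack standing at rest. Leave the blue spare sieve, the bottle and the hand press where they are.

Things in the scene. Friction and masses are not known exactly. Their poses are not given: they have to be found in the camera images.
- shaker: White round vibrating base, 100 mm across, 42 mm high, fixed to the bench, with an open aluminium collecting cup in the middle of its top: 54 mm wide outside, 48 mm inside, rim 62 mm and floor 46 mm above the bench. Origin: centre of the base's underside, z up. A seated first sieve has its origin 52 mm above this origin.
- sieve_fine: Fine sieve, green frame, very close mesh, loose, upright, 80 g. Origin: centre of underside, z up. Heights above origin: 0-10 mm spigot (34 mm wide tapering out to 44); 10-34 mm frame, 54 mm wide, 3 mm wall, open on top, 48 mm socket down to the mesh at 14. Grip the frame across. Seated, its frame rests on the rim below (origin 24 mm above that of a sieve below).
- sieve_medium: Medium sieve, yellow frame, medium mesh, loose, upright, 80 g. Origin: centre of underside, z up. Heights above origin: 0-10 mm spigot (34 mm wide tapering out to 44); 10-34 mm frame, 54 mm wide, 3 mm wall, open on top, 48 mm socket down to the mesh at 14. Grip the frame across. Seated, its frame rests on the rim below (origin 24 mm above that of a sieve below).
- sieve_coarse: Coarse sieve, red frame, wide-open mesh, loose, upright, 80 g. Origin: centre of underside, z up. Heights above origin: 0-10 mm spigot (34 mm wide tapering out to 44); 10-34 mm frame, 54 mm wide, 3 mm wall, open on top, 48 mm socket down to the mesh at 14. Grip the frame across. Seated, its frame rests on the rim below (origin 24 mm above that of a sieve below).
- lid: Steel lid with white knob, loose, upright, 90 g. Origin: centre of underside, z up. Heights above origin: 0-10 mm spigot (34 mm wide tapering out to 44), 10-15 mm disc 54 mm wide, 15-44 mm knob, a round post 22 mm wide; grip the knob from above. Seated, its disc rests on the rim below: origin 24 mm above the origin of the sieve below.
- sieve_spare: Spare sieve with a blue frame and the widest mesh, same shape and size as the other sieves (54 mm across, 34 mm tall), loose; not part of this job, leave it where it is. Origin: centre of its underside, z up.
- bottle: Amber glass bottle with a white cap, 44 mm across, 80 mm high, 150 g, a bystander to leave alone. Origin: centre of its underside.
- press: White hand press for levelling specimens (round 96 mm foot, column on one side, black button on top, 153 mm high, 0.9 kg), a bystander to leave alone. Origin: centre of its foot's underside.
Mind the look-alikes: they are no part of the job. What is shaped like the shaker but orange or purple is not meant. There is more than one size of the sieve_fine; the job needs the smaller.

How it is judged:
By the outcome, as a careful person would: the job done as asked, in the order asked, and still so for the second after the job is handed in, with the robot touching nothing.
It also fails if it takes over 109 s, if anything falls off the work surface, if the arm or the gripper's body presses on something with over 40 N, if the wrist force passes 120 N, or if a joint passes its speed limit or range.

## Working session

There is one attempt and no reset: what is moved stays moved. The work goes in short steps, Python scripts to look and compute and a tool call to move; the robot and the scene stay as the last step left them, time stands still between calls to the robot, and variables do not carry over. Pictures are saved under pics/ and viewed, at most 14 in all, crops included, and the job is handed in when it is done.

Besides the shell and the picture viewer there is one more tool, called as name(argument=value, ...), one argument or row to a line, values as JSON. carry_out: Moves the arm, as the interface text tells. Its arguments: {"type":"object","properties":{"commands":{"type":"array"}},"required":["commands"]}

```bash
mkdir -p pics; ls; python3 - <<'E'
from bench import bot, imaging
import cv2
s=bot.read_state(); print({k:s[k] for k in('time','eef_pos','tool_rot','finger_gap')}, bot.grasp_offset)
for n in('scene','top','wrist'):
    cv2.imwrite(f'pics/{n}0.png',imaging.snapshot(n)[:,:,::-1]); print(n,imaging.camera_params(n))
E
```

```text
pics
{'time': 0.0, 'eef_pos': array([ 0.20842724, -0.50859605,  0.23074265]), 'tool_rot': array([-6.10374720e-04,  9.81158937e-01,  1.93201354e-01, -7.01849580e-05]), 'finger_gap': 0.08534746511876139} 0.0187
scene {'vertical_fov': 43.657183217403414, 'cx': 315.2779438528428, 'cy': 194.9464474467476, 'distortion': array([0.03958152, 0.        , 0.        , 0.        , 0.        ]), 'position': array([ 1.11039072, -0.60892415,  0.85488802]), 'attitude': array([0.88211543, 0.34826427, 0.12442645, 0.29172318])}
top {'vertical_fov': 43.40708589873816, 'cx': 314.0904718444308, 'cy': 193.9826916422862, 'distortion': array([-0.14746067,  0.        ,  0.        ,  0.        ,  0.        ]), 'position': array([ 0.4112201 , -0.0073319 ,  1.12973793]), 'attitude': array([-0.69454843, -0.06677566,  0.04792868,  0.71473515])}
wrist {'vertical_fov': 70.55000569997318, 'cx': 318.8680266327829, 'cy': 197.0847149389499, 'distortion': array([-0.04861267,  0.        ,  0.        ,  0.        ,  0.        ]), 'hand_eye': array([[-4.52874465e-04,  9.53733220e-01,  3.00653855e-01,
         7.77238257e-02],
       [ 9.99999789e-01,  5.72178092e-04, -3.08763326e-04,
         1.59785840e-03],
       [-4.66505390e-04,  3.00653652e-01, -9.53733277e-01,
        -1.43168037e-01],
       [ 0.00000000e+00,  0.00000000e+00,  0.00000000e+00,
         1.00000000e+00]])}
```

View pics/top0.png

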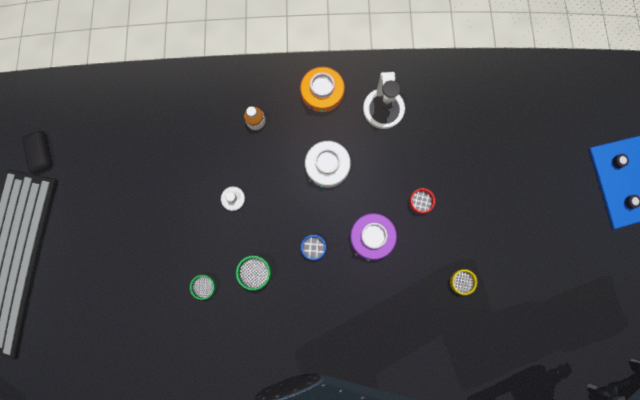

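View pics/scene0.png

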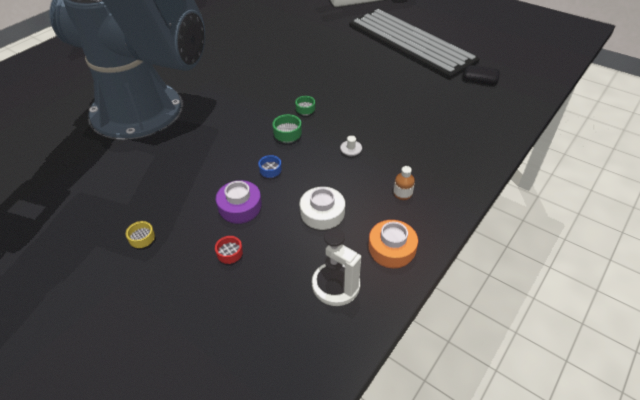

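Top view: small green (203,287), large green look-alike (254,273), yellow (464,282), red (422,201), blue spare (314,247), lid (232,198). White shaker is at (328,163), with orange (322,88) and purple (373,237) decoys, the bottle at (255,118) and the press at (384,105). The job pieces are small green, yellow, red, lid and the white shaker.

```bash
cat > h.py <<'E'
import numpy as np, cv2
from scipy.spatial.transform import Rotation as R
from bench import bot, imaging
Q=lambda q: R.from_quat([q[1],q[2],q[3],q[0]]).as_matrix()
def cam(n,s=None):
    p=imaging.camera_params(n); f=200/np.tan(np.radians(p['vertical_fov'])/2)
    K=np.array([[f,0,p['cx']],[0,f,p['cy']],[0,0,1]])
    if n=='wrist':
        T=p['hand_eye'];A=Q(s['tool_rot']); return K,p['distortion'],A@T[:3,:3],A@T[:3,3]+s['eef_pos']
    return K,p['distortion'],Q(p['attitude']),p['position']
def rays(c,px):
    u=cv2.undistortPoints(np.float64(px).reshape(-1,1,2),c[0],c[1]).reshape(-1,2)
    return np.c_[u[:,0],-u[:,1],-np.ones(len(u))]@c[2].T
def plane(c,px,z):
    d=rays(c,px); return c[3]+d*((z-c[3][2])/d[:,2])[:,None]
def proj(c,P):
    q=(np.atleast_2d(P)-c[3])@c[2]*[1,-1,-1]
    return cv2.projectPoints(q,np.zeros(3),np.zeros(3),c[0],c[1])[0].reshape(-1,2)
HUE={'green':(50,85),'yellow':(22,35),'red':(172,8),'blue':(105,125),'purple':(130,150),'orange':(9,18)}
def mask(im,col):
    h=cv2.cvtColor(im,cv2.COLOR_RGB2HSV)
    if col=='white': m=(h[...,1]<45)&(h[...,2]>120)
    else:
        a,b=HUE[col];H=h[...,0]; m=((H>=a)&(H<=b) if a<b else (H>=a)|(H<=b))&(h[...,1]>110)&(h[...,2]>60)
    return m.astype(np.uint8)
def blob(im,col,near,r=60):
    m=cv2.morphologyEx(mask(im,col),cv2.MORPH_CLOSE,np.ones((3,3)))
    cs=[c for c in cv2.findContours(m,cv2.RETR_EXTERNAL,cv2.CHAIN_APPROX_NONE)[0] if cv2.contourArea(c)>60 and abs(cv2.pointPolygonTest(c,tuple(map(float,near)),True))<r]
    return max(cs,key=cv2.contourArea)[:,0,:]
def circ(P):
    A=np.c_[2*P[:,:2],np.ones(len(P))];s=np.linalg.lstsq(A,(P[:,:2]**2).sum(1),rcond=None)[0]
    return s[:2],np.sqrt(s[2]+s[:2]@s[:2])
def robust(P,n=6,tol=.0015):
    k=np.ones(len(P),bool)
    for _ in range(n):
        c,r=circ(P[k]);e=abs(np.linalg.norm(P[:,:2]-c,axis=1)-r);k=e<max(tol,np.median(e)*1.5)
    return c,r
E
python3 - <<'E'
from h import *
im=imaging.snapshot('top');c=cam('top')
for n,col,px,z in[('fine','green',(203,287),.034),('big','green',(254,273),.04),('med','yellow',(464,282),.034),('coarse','red',(422,201),.034),('spare','blue',(314,247),.034),('lid','white',(232,198),.015),('shaker','white',(328,163),.042),('orange','orange',(322,88),.042),('purple','purple',(373,237),.042)]:
    P=plane(c,blob(im,col,px,20),z);ce,r=robust(P);print(n,ce.round(3),'diam',round(2*r,4),'reach',np.linalg.norm(ce).round(3))
x,y,w,h=340,70,0,0
m=np.vstack([plane(c,[p],0) for p in[(384,108),(255,122)]]);print(m.round(3))
crop=lambda u,v:cv2.resize(im[v-40:v+40,u-50:u+50,::-1],(400,320),interpolation=cv2.INTER_CUBIC)
cv2.imwrite('pics/c.png',np.vstack([np.hstack([crop(225,280),crop(328,163)])]))
E
```

```text
fine [0.393 0.27 ] diam 0.0561 reach 0.477
big [0.422 0.156] diam 0.0752 reach 0.45
med [ 0.388 -0.299] diam 0.0581 reach 0.49
coarse [ 0.57  -0.218] diam 0.0575 reach 0.61
spare [0.474 0.025] diam 0.056 reach 0.475
lid [0.591 0.205] diam 0.0538 reach 0.625Traceback (most recent call last):
  File "<stdin>", line 4, in <module>
  File "h.py", line 29, in blob
    return max(cs,key=cv2.contourArea)[:,0,:]
           ~~~^^^^^^^^^^^^^^^^^^^^^^^^
ValueError: max() iterable argument is empty
```

```bash
python3 - <<'E'
from h import *
im=imaging.snapshot('top');c=cam('top')
for n,col,px,z in[('shaker','white',(328,163),.042),('orange','orange',(322,88),.042),('purple','purple',(373,237),.042)]:
    P=plane(c,blob(im,col,px,40),z);ce,r=robust(P);print(n,ce.round(3),'diam',round(2*r,4),'reach',np.linalg.norm(ce).round(3))
print(plane(c,[(384,108),(255,122)],0).round(3))
crop=lambda u,v:cv2.resize(im[v-40:v+40,u-50:u+50,::-1],(400,320),interpolation=cv2.INTER_CUBIC)
cv2.imwrite('pics/c.png',np.hstack([crop(225,280),crop(328,163)]))
E
```

```text
shaker [ 0.659 -0.012] diam 0.1008 reach 0.659
orange [ 0.836 -0.005] diam 0.1036 reach 0.836
purple [ 0.494 -0.106] diam 0.0999 reach 0.505
[[ 0.797 -0.149  0.   ]
 [ 0.773  0.155  0.   ]]
```

View pics/c.png

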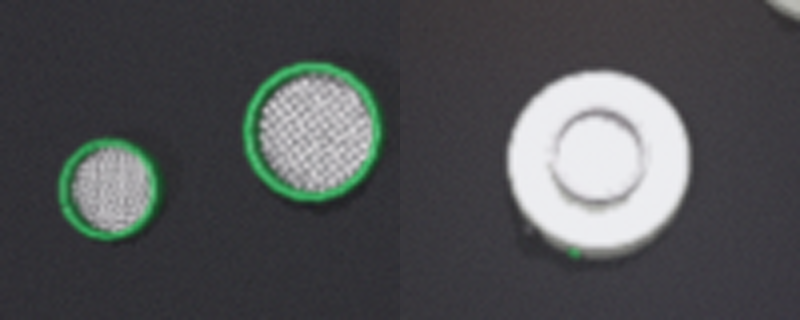

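carry_out(
  commands=[
    [[17.3,-6.3,-1],[0,0,0.389],100],
    [[17.3,-6.3,-1],[0,0,0.389],100],
    [[17.3,-6.3,-1],[0,0,0.389],100],
    [[17.3,-6.3,-1],[0,0,0.389],100],
    [[17.3,-6.3,-1],[0,0,0.389],100],
  ],
)

```text
time: 0.67
eef_pos: [0.3465, -0.3828, 0.2415]
tool_rot: [-0.0, 1.0, -0.001, 0.0]
contact_force: [0.6, -0.3, 1.3]
finger_gap: 0.0854
grip_force: 0.0
```

carry_out(
  commands=[
    [[13,-12,0],[0,0,0],100],
    [[13,-12,0],[0,0,0],100],
    [[13,-12,0],[0,0,0],100],
    [[13,-12,0],[0,0,0],100],
    [[13,-12,0],[0,0,0],100],
  ],
)

```text
time: 1.08
eef_pos: [0.4778, -0.2615, 0.2413]
tool_rot: [-0.0, 1.0, 0.001, 0.0]
contact_force: [-0.8, 0.7, -0.4]
finger_gap: 0.0856
grip_force: 0.0
```

```bash
cat >> h.py <<'E'
def wlook(name,items):
    s=bot.read_state();c=cam('wrist',s);im=imaging.snapshot('wrist');cv2.imwrite(f'pics/{name}.png',im[:,:,::-1])
    print('t',s['time'],'tcp',s['eef_pos'].round(4))
    for n,col,xy,z in items:
        px=proj(c,[*xy,z])[0]
        try:
            ce,r=robust(plane(c,blob(im,col,px,60),z));print(n,px.round(),ce.round(4),'diam',round(2*r,4))
        except Exception as e: print(n,px.round(),'none',e)
E
python3 -c "
from h import *
wlook('w1',[('med','yellow',(.388,-.299),.034),('coarse','red',(.57,-.218),.034)])"
```

```text
t 1.0833 tcp [ 0.4778 -0.2615  0.2413]
med [345. 238.] [ 0.394  -0.2982] diam 0.0619
coarse [281.  96.] [ 0.5721 -0.218 ] diam 0.0552
```

View pics/w1.png

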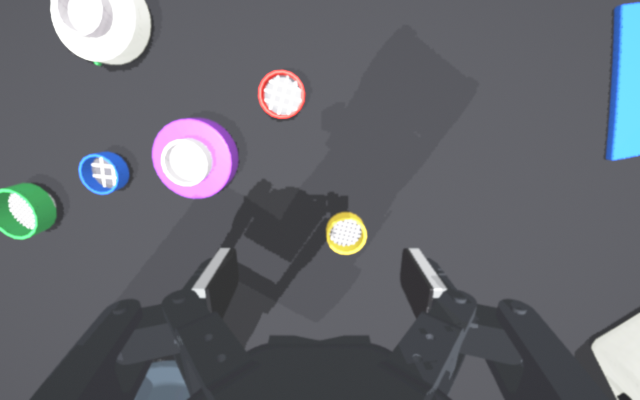

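carry_out(
  commands=[
    [[8,-18,0],[0,0,0],100],
    [[8,-18,0],[0,0,0],100],
    [[8,-18,0],[0,0,0],100],
    [[8,-18,0],[0,0,0],100],
    [[8,-18,0],[0,0,0],100],
  ],
)

```text
time: 1.55
eef_pos: [0.5552, -0.0831, 0.2413]
tool_rot: [-0.0, 1.0, 0.0, 0.0]
contact_force: [-0.4, -1.4, -0.5]
finger_gap: 0.0852
grip_force: 0.0
```

carry_out(
  commands=[
    [[8,-7,0],[0,0,0],100],
    [[8,-7,0],[0,0,0],100],
    [[8,-7,0],[0,0,0],100],
    [[8,-7,0],[0,0,0],100],
  ],
)

```text
time: 1.88
eef_pos: [0.6368, -0.0129, 0.2406]
tool_rot: [-0.0, 1.0, 0.001, 0.0]
contact_force: [0.9, -0.6, -0.8]
finger_gap: 0.0854
grip_force: 0.0
```

```bash
cat >> h.py <<'E'
from scipy.optimize import least_squares
def farfit(P,c,r,x0):
    x=np.array(x0,float)
    for _ in range(6):
        u=x-c[3][:2];d=P[:,:2]-x
        k=((d@u)>=0)&(abs(np.linalg.norm(d,axis=1)-r)<.008)
        s=least_squares(lambda v:np.linalg.norm(P[k,:2]-v,axis=1)-r,x,loss='soft_l1',f_scale=.0005);x=s.x
    return x,1e3*np.std(s.fun if 0 else np.linalg.norm(P[k,:2]-x,axis=1)-r),k.sum()
def wlook(name,items):
    s=bot.read_state();c=cam('wrist',s);im=imaging.snapshot('wrist');cv2.imwrite(f'pics/{name}.png',im[:,:,::-1])
    np.save('pics/'+name,np.r_[s['eef_pos'],s['tool_rot']])
    print('t',s['time'],'tcp',s['eef_pos'].round(4))
    for n,col,xy,z,r in items:
        px=proj(c,[*xy,z])[0]
        try:
            P=plane(c,blob(im,col,px,80),z); print(n,px.round(),'far',farfit(P,c,r,robust(P)[0]),'all',robust(P))
        except Exception as e: print(n,px.round(),'none',e)
E
python3 -c "
from h import *
wlook('w2',[('shaker','white',(.659,-.012),.042,.05)])"
```

```text
t 1.8833 tcp [ 0.6368 -0.0129  0.2406]
shaker [317. 157.] far (array([ 0.66163303, -0.00992289]), np.float64(0.36780162711343106), np.int64(114)) all (array([ 0.66180737, -0.00994047]), np.float64(0.050149797885401234))
```

View pics/w2.png

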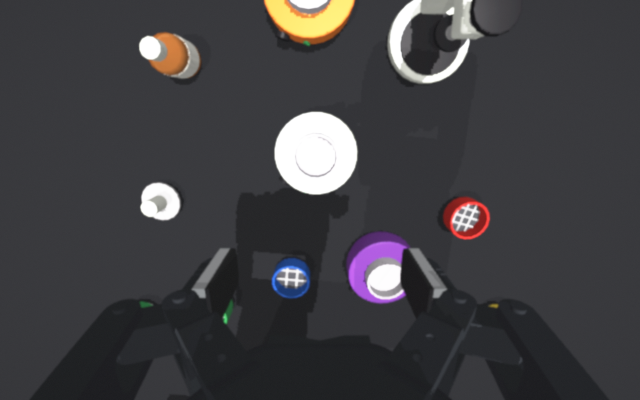

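carry_out(
  commands=[
    [[-13.3,-14.1,0],[0,0,0],90],
    [[-13.3,-14.1,0],[0,0,0],90],
    [[-13.3,-14.1,0],[0,0,0],90],
    [[-13.3,-14.1,0],[0,0,0],90],
    [[-13.3,-14.1,0],[0,0,0],90],
  ],
)

```text
time: 2.35
eef_pos: [0.4988, 0.1262, 0.2413]
tool_rot: [0.0, 1.0, -0.0, -0.0]
contact_force: [0.1, 0.2, 0.1]
finger_gap: 0.0766
grip_force: 0.0
```

carry_out(
  commands=[
    [[-13.3,-14.1,0],[0,0,0],90],
    [[-13.3,-14.1,0],[0,0,0],90],
    [[-13.3,-14.1,0],[0,0,0],90],
    [[-13.3,-14.1,0],[0,0,0],90],
    [[-13.3,-14.1,0],[0,0,0],90],
  ],
)

```text
time: 2.77
eef_pos: [0.3664, 0.2671, 0.2414]
tool_rot: [0.0, 1.0, -0.0, -0.0]
contact_force: [1.3, 0.2, 0.9]
finger_gap: 0.0764
grip_force: 0.0
```

carry_out(
  commands=[
    [[0,0,6],[0,0,0],90],
    [[0,0,6],[0,0,0],90],
    [[0,0,6],[0,0,0],90],
  ],
)

```text
time: 3.02
eef_pos: [0.3668, 0.265, 0.1783]
tool_rot: [0.002, 1.0, -0.0, -0.003]
contact_force: [-0.8, 0.5, 0.1]
finger_gap: 0.0769
grip_force: 0.0
```

```bash
python3 -c "
from h import *
wlook('w3',[('fine','green',(.393,.27),.034,.027)])"
```

```text
t 3.0167 tcp [0.3668 0.265  0.1783]
fine [312. 161.] far (array([0.42371076, 0.1621096 ]), np.float64(nan), np.int64(0)) all (array([0.42371076, 0.1621096 ]), np.float64(0.03588682832343396))
  ret = _var(a, axis=axis, dtype=dtype, out=out, ddof=ddof,
  arrmean = um.true_divide(arrmean, div, out=arrmean,
  ret = ret.dtype.type(ret / rcount)
```

View pics/w3.png

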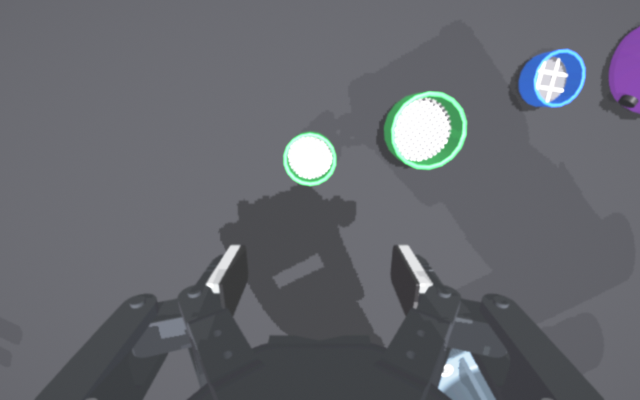

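Small green at (310,159), the big look-alike at (426,130). My blob picker grabbed the big one, so I'm switching it to the contour that contains the predicted pixel.

```bash
sed -i 's/^    return max(cs,key=cv2.contourArea).*/    return max(cs,key=lambda c:cv2.pointPolygonTest(c,tuple(map(float,near)),True))[:,0,:]/' h.py; python3 - <<'E'
from h import *
def off(name,items):
    v=np.load(f'pics/{name}.npy');c=cam('wrist',{'eef_pos':v[:3],'tool_rot':v[3:]});im=cv2.imread(f'pics/{name}.png')[:,:,::-1].copy()
    for n,col,xy,z,r in items:
        P=plane(c,blob(im,col,proj(c,[*xy,z])[0],80),z);print(n,farfit(P,c,r,robust(P)[0]),robust(P))
off('w3',[('fine','green',(.393,.27),.034,.027)])
off('w2',[('lid','white',(.589,.203),.015,.027),('coarse','red',(.571,-.218),.034,.027)])
print(bot.read_state()['eef_pos'])
E
```

```text
fine (array([0.40001179, 0.2720733 ]), np.float64(1.3183647287572753), np.int64(122)) (array([0.39523944, 0.2725296 ]), np.float64(0.023401070719907085))
lid (array([0.59122884, 0.20938558]), np.float64(1.958027598220002), np.int64(56)) (array([0.59230456, 0.20756082]), np.float64(0.027558598200680826))
coarse (array([ 0.57151558, -0.21832481]), np.float64(0.40176864178338323), np.int64(53)) (array([ 0.57562177, -0.21213408]), np.float64(0.03302622906425627))
[0.36806821 0.26547813 0.18040557]
```

```bash
sed -i 's/h\[...,1\]>110/h[...,1]>70/' h.py; cat >> h.py <<'E'
def hullpts(im,col,px,rad):
    m=mask(im,col);z=np.zeros_like(m);cv2.circle(z,tuple(int(round(v)) for v in px),int(rad),1,-1)
    h=cv2.convexHull(cv2.findNonZero(m&z)); z[:]=0; cv2.fillPoly(z,[h],1)
    return cv2.findContours(z,cv2.RETR_EXTERNAL,cv2.CHAIN_APPROX_NONE)[0][0][:,0,:]
def off(name,items):
    v=np.load(f'pics/{name}.npy');c=cam('wrist',{'eef_pos':v[:3],'tool_rot':v[3:]});im=cv2.imread(f'pics/{name}.png')[:,:,::-1].copy()
    for n,col,xy,z,r in items:
        px=proj(c,[*xy,z])[0];f=np.linalg.norm(proj(c,[xy[0],xy[1]+r,z])[0]-px)
        P=plane(c,hullpts(im,col,px,1.45*f),z);x,e,k=farfit(P,c,r,robust(P)[0]);a=robust(P)
        print(n,px.round(),'far',x.round(4),'res mm',e.round(2),k,'all',a[0].round(4),'diam',(2*a[1]).round(4))
def wlook(name,items):
    s=bot.read_state();im=imaging.snapshot('wrist');cv2.imwrite(f'pics/{name}.png',im[:,:,::-1])
    np.save('pics/'+name,np.r_[s['eef_pos'],s['tool_rot']]);print('t',s['time'],'tcp',s['eef_pos'].round(4),'rot',s['tool_rot'].round(4));off(name,items)
E
python3 - <<'E'
from h import *
off('w3',[('fine','green',(.395,.272),.034,.027)])
off('w2',[('lid','white',(.591,.206),.015,.027),('coarse','red',(.571,-.218),.034,.027)])
print(bot.read_state()['tool_rot'])
E
```

```text
fine [310. 159.] far [0.3931 0.2731] res mm 0.33 72 all [0.3944 0.2729] diam 0.0557
lid [161. 202.] far [0.5906 0.2105] res mm 1.68 56 all [0.5923 0.2077] diam 0.0558
coarse [469. 221.] far [ 0.5712 -0.2193] res mm 0.52 54 all [ 0.5763 -0.213 ] diam 0.067
[ 9.49754199e-04  9.99998438e-01 -4.99276486e-04 -1.40448408e-03]
```

carry_out(
  commands=[
    [[2.5,-0.8,4],[0,0,0],90],
    [[2.5,-0.8,8],[0,0,0],90],
    [[2.5,-0.8,12],[0,0,0],90],
    [[2.5,-0.8,12],[0,0,0],90],
  ],
)

```text
time: 3.4
eef_pos: [0.392, 0.2726, 0.0569]
tool_rot: [0.002, 1.0, -0.001, -0.004]
contact_force: [-2.7, -0.2, -0.5]
finger_gap: 0.077
grip_force: 0.0
```

carry_out(
  commands=[
    [[0,0,2.5],[0,0,0],90],
    [[0,0,4.5],[0,0,0],90],
    [[0,0,5.2],[0,0,0],90],
    [[0,0,5.2],[0,0,0],90],
    [[0,0,5.2],[0,0,0],90],
  ],
)

```text
time: 3.82
eef_pos: [0.395, 0.2752, 0.0113]
tool_rot: [-0.0, 1.0, -0.0, 0.001]
contact_force: [0.2, -0.1, -0.3]
finger_gap: 0.0767
grip_force: 0.0
```

carry_out(
  commands=[
    [[0,0,0],[0,0,0],40],
    [[0,0,0],[0,0,0],40],
    [[0,0,0],[0,0,0],40],
    [[0,0,0],[0,0,0],40],
    [[0,0,0],[0,0,0],40],
  ],
)

```text
time: 4.23
eef_pos: [0.3947, 0.2754, 0.0114]
tool_rot: [-0.001, 1.0, -0.0, 0.001]
contact_force: [-3.5, -2.1, 19.3]
finger_gap: 0.052
grip_force: 59.4
```

carry_out(
  commands=[
    [[0,0,-2],[0,0,0],40],
    [[0,0,-6],[0,0,0],40],
    [[0,0,-10],[0,0,0],40],
    [[0,0,-13],[0,0,0],40],
    [[0,0,-13],[0,0,0],40],
  ],
)

```text
time: 4.65
eef_pos: [0.3963, 0.2764, 0.1457]
tool_rot: [-0.002, 1.0, 0.0, 0.004]
contact_force: [0.4, 0.3, -0.4]
finger_gap: 0.0521
grip_force: 63.7
```

```bash
python3 -c "
from h import *
s=bot.read_state();x,y,z=s['eef_pos'];print(s['contact_force'],s['finger_gap'])
wlook('w4',[('fine','green',(x,y),z+.023,.027)])"
```

```text
[ 0.44332478  0.33304031 -0.37408135] 0.05206824330224861
t 4.65 tcp [0.3963 0.2764 0.1457] rot [-0.0024  1.      0.      0.0043]
fine [316. 275.] far [0.3955 0.2752] res mm 0.27 138 all [0.3994 0.2748] diam 0.0604
```

View pics/w4.png

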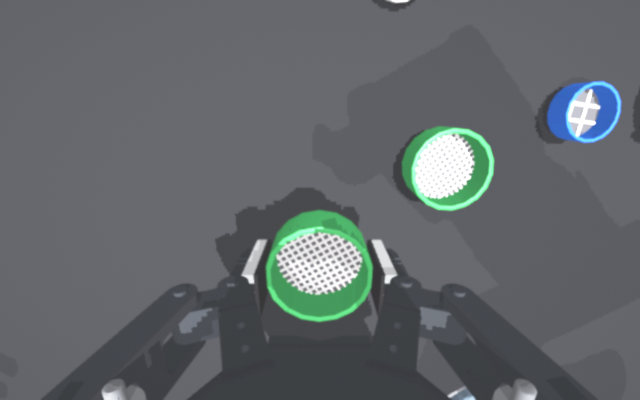

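carry_out(
  commands=[
    [[13.3,14.2,0],[0,0,0],40],
    [[13.3,14.2,0],[0,0,0],40],
    [[13.3,14.2,0],[0,0,0],40],
    [[13.3,14.2,0],[0,0,0],40],
    [[13.3,14.2,0],[0,0,0],40],
  ],
)

```text
time: 5.12
eef_pos: [0.5283, 0.1302, 0.1386]
tool_rot: [0.0, 1.0, -0.001, -0.0]
contact_force: [0.1, 0.6, 0.1]
finger_gap: 0.0522
grip_force: 63.7
```

carry_out(
  commands=[
    [[13.3,14.2,0],[0,0,0],40],
    [[13.3,14.2,0],[0,0,0],40],
    [[13.3,14.2,0],[0,0,0],40],
    [[13.3,14.2,0],[0,0,0],40],
    [[13.3,14.2,0],[0,0,0],40],
  ],
)

```text
time: 5.53
eef_pos: [0.6611, -0.0121, 0.1382]
tool_rot: [0.0, 1.0, -0.001, -0.0]
contact_force: [-0.7, 1.1, -0.8]
finger_gap: 0.052
grip_force: 63.7
```

carry_out(
  commands=[
    [[0,0,2],[0,0,0],40],
    [[0,0,4],[0,0,0],40],
    [[0,0,5.5],[0,0,0],40],
    [[0,0,5.5],[0,0,0],40],
    [[0,0,5.5],[0,0,0],40],
  ],
)

```text
time: 5.95
eef_pos: [0.659, -0.009, 0.0832]
tool_rot: [-0.0, 1.0, -0.0, -0.001]
contact_force: [0.1, -0.5, 0.1]
finger_gap: 0.052
grip_force: 63.7
```

carry_out(
  commands=[
    [[0.3,0,0],[0,0,0],40],
    [[0.3,0,0.5],[0,0,0],40],
    [[0.3,0,1.0],[0,0,0],40],
    [[0.3,0,1.3],[0,0,0],40],
    [[0.3,0,1.3],[0,0,0],40],
  ],
)

```text
time: 6.37
eef_pos: [0.6624, -0.009, 0.0706]
tool_rot: [-0.0, 1.0, -0.0, -0.001]
contact_force: [-0.6, 0.3, -1.1]
finger_gap: 0.0517
grip_force: 63.7
```

carry_out(
  commands=[
    [[0,0,0.2],[0,0,0],40],
    [[0,0,0.4],[0,0,0],40],
    [[0,0,0.6],[0,0,0],40],
    [[0,0,0.7],[0,0,0],40],
    [[0,0,0.7],[0,0,0],40],
  ],
)

```text
time: 6.78
eef_pos: [0.6627, -0.0091, 0.064]
tool_rot: [-0.0, 1.0, -0.0, -0.0]
contact_force: [0.6, 0.9, -0.9]
finger_gap: 0.0519
grip_force: 63.7
```

carry_out(
  commands=[
    [[0,0,0.1],[0,0,0],40],
    [[0,0,0.1],[0,0,0],40],
    [[0,0,0.1],[0,0,0],40],
  ],
)

```text
time: 7.03
eef_pos: [0.6629, -0.0091, 0.0635]
tool_rot: [0.0, 1.0, -0.0, 0.0]
contact_force: [-1.2, -0.9, 2.2]
finger_gap: 0.0516
grip_force: 63.8
```

carry_out(
  commands=[
    [[0,0,0.1],[0,0,0],40],
    [[0,0,0.1],[0,0,0],40],
    [[0,0,0.1],[0,0,0],40],
  ],
)

```text
time: 7.28
eef_pos: [0.6629, -0.0091, 0.0635]
tool_rot: [0.0, 1.0, -0.0, 0.0]
contact_force: [-5.6, -0.1, 11.7]
finger_gap: 0.0516
grip_force: 64.9
```

carry_out(
  commands=[
    [[0,0,-0.1],[0,0,0],90],
    [[0,0,-0.1],[0,0,0],90],
    [[0,0,-0.1],[0,0,0],90],
    [[0,0,-0.1],[0,0,0],90],
    [[0,0,-0.1],[0,0,0],90],
  ],
)

```text
time: 7.7
eef_pos: [0.6627, -0.0091, 0.0631]
tool_rot: [-0.0, 1.0, -0.0, -0.0]
contact_force: [0.6, 0.5, 0.2]
finger_gap: 0.0766
grip_force: 0.0
```

carry_out(
  commands=[
    [[0,0,-2],[0,0,0],90],
    [[0,0,-5],[0,0,0],90],
    [[0,0,-9],[0,0,0],90],
    [[0,0,-13],[0,0,0],90],
    [[0,0,-13],[0,0,0],90],
  ],
)

```text
time: 8.12
eef_pos: [0.666, -0.0093, 0.2019]
tool_rot: [0.001, 1.0, -0.0, 0.006]
contact_force: [0.7, 0.8, 1.8]
finger_gap: 0.0768
grip_force: 0.0
```

```bash
python3 -c "
from h import *
wlook('w5',[('fine','green',(.6625,-.009),.086,.027)])"
```

```text
t 8.1167 tcp [ 0.666  -0.0093  0.2019] rot [ 5.e-04  1.e+00 -0.e+00  6.e-03]
fine [317. 199.] far [ 0.6637 -0.0105] res mm 0.6 76 all [ 0.6643 -0.011 ] diam 0.0545
```

View pics/w5.png

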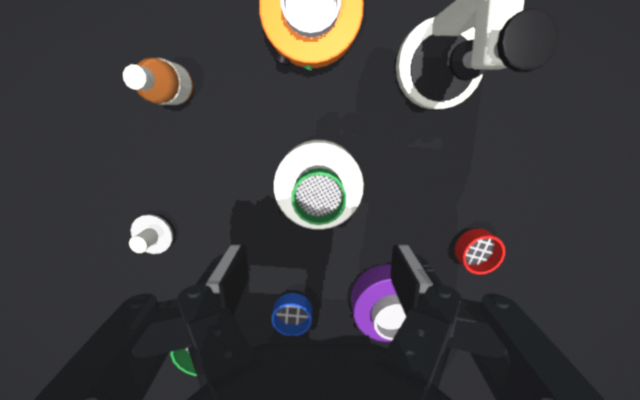

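The green sieve sits centred in the cup at (320,197), and its rim measures 54.5 mm across at the seated height. Next, yellow.

carry_out(
  commands=[
    [[-14,13.5,0],[0,0,0],90],
    [[-14,13.5,0],[0,0,0],90],
    [[-14,13.5,0],[0,0,0],90],
    [[-14,13.5,0],[0,0,0],90],
    [[-14,13.5,0],[0,0,0],90],
  ],
)

```text
time: 8.58
eef_pos: [0.5198, -0.1456, 0.1921]
tool_rot: [-0.0, 1.0, -0.0, -0.001]
contact_force: [0.1, -0.5, -0.8]
finger_gap: 0.0768
grip_force: 0.0
```

carry_out(
  commands=[
    [[-14,13.5,0],[0,0,0],90],
    [[-14,13.5,0],[0,0,0],90],
    [[-14,13.5,0],[0,0,0],90],
    [[-14,13.5,0],[0,0,0],90],
    [[-14,13.5,0],[0,0,0],90],
  ],
)

```text
time: 9.0
eef_pos: [0.38, -0.2804, 0.1924]
tool_rot: [-0.0, 1.0, -0.001, -0.001]
contact_force: [1.2, -0.5, -0.0]
finger_gap: 0.0768
grip_force: 0.0
```

carry_out(
  commands=[
    [[-1.5,1,2],[0,0,0],90],
    [[-1.5,1,2],[0,0,0],90],
    [[-1.5,1,2],[0,0,0],90],
    [[-1.5,1,2],[0,0,0],90],
  ],
)

```text
time: 9.33
eef_pos: [0.3682, -0.2887, 0.1732]
tool_rot: [-0.0, 1.0, -0.0, -0.0]
contact_force: [0.2, 1.3, 0.5]
finger_gap: 0.077
grip_force: 0.0
```

```bash
python3 -c "
from h import *
wlook('w6',[('med','yellow',(.391,-.299),.034,.027)])"
```

```text
t 9.3333 tcp [ 0.3682 -0.2887  0.1732] rot [-2.e-04  1.e+00 -1.e-04 -1.e-04]
med [328. 165.] far [ 0.3893 -0.3003] res mm 0.51 74 all [ 0.391  -0.2998] diam 0.0565
```

carry_out(
  commands=[
    [[2.2,1.0,4],[0,0,0],90],
    [[2.2,1.0,8],[0,0,0],90],
    [[2.2,1.0,11],[0,0,0],90],
    [[2.2,1.0,11],[0,0,0],90],
  ],
)

```text
time: 9.72
eef_pos: [0.3884, -0.2963, 0.0586]
tool_rot: [-0.003, 1.0, 0.001, -0.003]
contact_force: [-1.2, 0.9, -0.7]
finger_gap: 0.0768
grip_force: 0.0
```

carry_out(
  commands=[
    [[0,0,2.5],[0,0,0],90],
    [[0,0,4.5],[0,0,0],90],
    [[0,0,5.2],[0,0,0],90],
    [[0,0,5.2],[0,0,0],90],
    [[0,0,5.2],[0,0,0],90],
  ],
)

```text
time: 10.13
eef_pos: [0.3906, -0.2994, 0.0128]
tool_rot: [0.0, 1.0, 0.0, 0.001]
contact_force: [1.0, 0.8, 0.4]
finger_gap: 0.0772
grip_force: 0.0
```

carry_out(
  commands=[
    [[0,0,0],[0,0,0],40],
    [[0,0,0],[0,0,0],40],
    [[0,0,0],[0,0,0],40],
    [[0,0,0],[0,0,0],40],
    [[0,0,0],[0,0,0],40],
  ],
)

```text
time: 10.55
eef_pos: [0.3904, -0.2996, 0.0132]
tool_rot: [0.001, 1.0, 0.0, 0.001]
contact_force: [-2.8, 3.0, 16.6]
finger_gap: 0.0516
grip_force: 60.0
```

carry_out(
  commands=[
    [[0,0,-2],[0,0,0],40],
    [[0,0,-6],[0,0,0],40],
    [[0,0,-10],[0,0,0],40],
    [[0,0,-14],[0,0,0],40],
    [[0,0,-14],[0,0,0],40],
  ],
)

```text
time: 10.97
eef_pos: [0.3922, -0.3013, 0.1589]
tool_rot: [0.004, 1.0, -0.0, 0.004]
contact_force: [0.4, -1.4, -0.6]
finger_gap: 0.0517
grip_force: 64.0
```

carry_out(
  commands=[
    [[0,0,0],[0,0,0],40],
    [[0,0,0],[0,0,0],40],
  ],
)

```text
time: 11.13
eef_pos: [0.3895, -0.2988, 0.1514]
tool_rot: [0.0, 1.0, -0.0, 0.0]
contact_force: [-0.5, 0.3, -1.2]
finger_gap: 0.0515
grip_force: 64.0
```

```bash
python3 -c "
from h import *
s=bot.read_state();x,y,z=s['eef_pos']
wlook('w7',[('med','yellow',(x,y),z+.023,.027)])"
```

```text
t 11.1333 tcp [ 0.3895 -0.2988  0.1514] rot [ 0.e+00  1.e+00 -1.e-04  1.e-04]
med [316. 276.] far [ 0.3911 -0.3   ] res mm 0.36 140 all [ 0.3946 -0.3001] diam 0.06
```

carry_out(
  commands=[
    [[13.5,-14.5,0],[0,0,0],40],
    [[13.5,-14.5,0],[0,0,0],40],
    [[13.5,-14.5,0],[0,0,0],40],
    [[13.5,-14.5,0],[0,0,0],40],
    [[13.5,-14.5,0],[0,0,0],40],
  ],
)

```text
time: 11.6
eef_pos: [0.5257, -0.1514, 0.1498]
tool_rot: [-0.001, 1.0, 0.0, -0.001]
contact_force: [1.0, 0.3, -1.2]
finger_gap: 0.0515
grip_force: 64.0
```

carry_out(
  commands=[
    [[13.5,-14.5,0],[0,0,0],40],
    [[13.5,-14.5,0],[0,0,0],40],
    [[13.5,-14.5,0],[0,0,0],40],
    [[13.5,-14.5,0],[0,0,0],40],
    [[13.5,-14.5,0],[0,0,0],40],
  ],
)

```text
time: 12.02
eef_pos: [0.6607, -0.0063, 0.1493]
tool_rot: [-0.0, 1.0, 0.0, -0.001]
contact_force: [-0.7, 0.2, -0.6]
finger_gap: 0.0515
grip_force: 64.0
```

carry_out(
  commands=[
    [[0,0,2],[0,0,0],40],
    [[0,0,4],[0,0,0],40],
    [[0,0,4],[0,0,0],40],
    [[0,0,4],[0,0,0],40],
    [[0,0,4],[0,0,0],40],
  ],
)

```text
time: 12.43
eef_pos: [0.6598, -0.0094, 0.1115]
tool_rot: [-0.0, 1.0, -0.0, -0.0]
contact_force: [0.5, -0.1, -0.1]
finger_gap: 0.0512
grip_force: 63.9
```

Need +1 mm in x and 22 mm down to seat at z ≈ 0.089.

carry_out(
  commands=[
    [[0.1,0,0.5],[0,0,0],40],
    [[0.1,0,1.0],[0,0,0],40],
    [[0.1,0,1.4],[0,0,0],40],
    [[0.1,0,1.6],[0,0,0],40],
    [[0.1,0,1.6],[0,0,0],40],
  ],
)

```text
time: 12.85
eef_pos: [0.6605, -0.0092, 0.0948]
tool_rot: [-0.0, 1.0, -0.0, -0.0]
contact_force: [-0.5, -0.9, -0.4]
finger_gap: 0.0513
grip_force: 64.0
```

carry_out(
  commands=[
    [[0,0,0.2],[0,0,0],40],
    [[0,0,0.4],[0,0,0],40],
    [[0,0,0.6],[0,0,0],40],
    [[0,0,0.6],[0,0,0],40],
  ],
)

```text
time: 13.18
eef_pos: [0.661, -0.0091, 0.0894]
tool_rot: [0.0, 1.0, -0.0, 0.0]
contact_force: [-0.3, -0.5, -0.5]
finger_gap: 0.052
grip_force: 64.0
```

carry_out(
  commands=[
    [[0,0,0.1],[0,0,0],40],
    [[0,0,0.1],[0,0,0],40],
    [[0,0,0.1],[0,0,0],40],
  ],
)

```text
time: 13.43
eef_pos: [0.661, -0.0091, 0.0893]
tool_rot: [0.0, 1.0, -0.0, 0.0]
contact_force: [-3.3, -0.6, 8.9]
finger_gap: 0.0511
grip_force: 64.9
```

carry_out(
  commands=[
    [[0,0,-0.1],[0,0,0],90],
    [[0,0,-0.1],[0,0,0],90],
    [[0,0,-0.1],[0,0,0],90],
    [[0,0,-0.1],[0,0,0],90],
    [[0,0,-0.1],[0,0,0],90],
  ],
)

```text
time: 13.85
eef_pos: [0.6607, -0.0091, 0.0891]
tool_rot: [-0.0, 1.0, -0.0, -0.0]
contact_force: [0.8, 0.2, -0.3]
finger_gap: 0.0769
grip_force: 0.0
```

carry_out(
  commands=[
    [[0,0,-2],[0,0,0],90],
    [[0,0,-5],[0,0,0],90],
    [[0,0,-9],[0,0,0],90],
    [[0,0,-12],[0,0,0],90],
    [[0,0,-12],[0,0,0],90],
  ],
)

```text
time: 14.27
eef_pos: [0.6634, -0.0093, 0.2163]
tool_rot: [0.0, 1.0, -0.0, 0.005]
contact_force: [0.3, 0.4, 1.2]
finger_gap: 0.077
grip_force: 0.0
```

carry_out(
  commands=[
    [[0,0,0],[0,0,0],90],
    [[0,0,0],[0,0,0],90],
  ],
)

```text
time: 14.43
eef_pos: [0.6604, -0.0091, 0.2084]
tool_rot: [-0.0, 1.0, -0.0, -0.001]
contact_force: [-0.5, -0.1, -0.9]
finger_gap: 0.077
grip_force: 0.0
```

```bash
python3 -c "
from h import *
wlook('w8',[('med','yellow',(.6625,-.009),.110,.027)])
im=imaging.snapshot('scene');c=cam('scene');u,v=proj(c,[.662,-.01,.07])[0].astype(int)
cv2.imwrite('pics/s8.png',cv2.resize(im[v-50:v+50,u-60:u+60,::-1],(600,500),interpolation=cv2.INTER_CUBIC))"
```

```text
t 14.4333 tcp [ 0.6604 -0.0091  0.2084] rot [-1.e-04  1.e+00 -1.e-04 -6.e-04]
med [317. 197.] far [ 0.66   -0.0103] res mm 0.55 82 all [ 0.6619 -0.0105] diam 0.0569
```

View pics/s8.png

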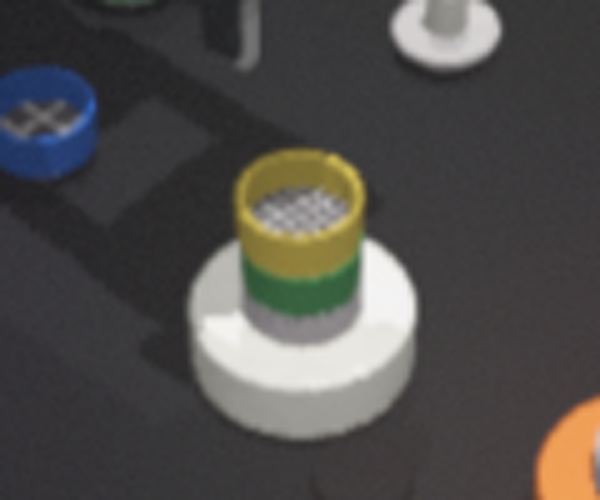

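Yellow and green sit flush and level. Next, red.

carry_out(
  commands=[
    [[-9,16,0],[0,0,0],90],
    [[-9,16,0],[0,0,0],90],
    [[-9,16,0],[0,0,0],90],
    [[-9,16,0],[0,0,0],90],
    [[-9,16,0],[0,0,0],90],
  ],
)

```text
time: 14.95
eef_pos: [0.5681, -0.1724, 0.2081]
tool_rot: [-0.0, 1.0, -0.001, -0.001]
contact_force: [0.1, -1.0, 0.0]
finger_gap: 0.0771
grip_force: 0.0
```

carry_out(
  commands=[
    [[-2,4,3.5],[0,0,0],90],
    [[-2,4,3.5],[0,0,0],90],
    [[-2,4,3.5],[0,0,0],90],
    [[-2,4,3.5],[0,0,0],90],
  ],
)

```text
time: 15.28
eef_pos: [0.5504, -0.209, 0.1733]
tool_rot: [-0.001, 1.0, -0.001, -0.001]
contact_force: [0.9, 0.1, 0.0]
finger_gap: 0.0769
grip_force: 0.0
```

```bash
python3 -c "
from h import *
wlook('w9',[('coarse','red',(.571,-.219),.034,.027)])"
```

```text
t 15.2833 tcp [ 0.5504 -0.209   0.1733] rot [-6.e-04  1.e+00 -7.e-04 -1.e-03]
coarse [328. 167.] far [ 0.5711 -0.2177] res mm 0.55 74 all [ 0.5729 -0.2175] diam 0.0566
```

carry_out(
  commands=[
    [[2.2,0.8,4],[0,0,0],90],
    [[2.2,0.8,8],[0,0,0],90],
    [[2.2,0.8,11],[0,0,0],90],
    [[2.2,0.8,11],[0,0,0],90],
  ],
)

```text
time: 15.67
eef_pos: [0.5706, -0.2145, 0.0587]
tool_rot: [-0.002, 1.0, 0.001, -0.004]
contact_force: [-0.8, 0.3, -1.3]
finger_gap: 0.0767
grip_force: 0.0
```

carry_out(
  commands=[
    [[0,0,2.5],[0,0,0],90],
    [[0,0,4.5],[0,0,0],90],
    [[0,0,5.1],[0,0,0],90],
    [[0,0,5.1],[0,0,0],90],
    [[0,0,5.1],[0,0,0],90],
  ],
)

```text
time: 16.08
eef_pos: [0.5739, -0.217, 0.0152]
tool_rot: [0.0, 1.0, 0.0, 0.001]
contact_force: [-0.2, -0.0, 0.2]
finger_gap: 0.077
grip_force: 0.0
```

carry_out(
  commands=[
    [[0,0,0],[0,0,0],40],
    [[0,0,0],[0,0,0],40],
    [[0,0,0],[0,0,0],40],
    [[0,0,0],[0,0,0],40],
    [[0,0,0],[0,0,0],40],
  ],
)

```text
time: 16.5
eef_pos: [0.5737, -0.2174, 0.0157]
tool_rot: [0.0, 1.0, -0.0, 0.001]
contact_force: [-4.6, 2.3, 13.9]
finger_gap: 0.0525
grip_force: 60.5
```

carry_out(
  commands=[
    [[0,0,-2],[0,0,0],40],
    [[0,0,-6],[0,0,0],40],
    [[0,0,-10],[0,0,0],40],
    [[0,0,-14],[0,0,0],40],
    [[0,0,-16.5],[0,0,0],40],
  ],
)

```text
time: 16.92
eef_pos: [0.5737, -0.2175, 0.1835]
tool_rot: [0.001, 1.0, -0.0, 0.002]
contact_force: [0.4, 0.2, 0.0]
finger_gap: 0.0524
grip_force: 63.3
```

carry_out(
  commands=[
    [[0,0,0],[0,0,0],40],
    [[0,0,0],[0,0,0],40],
    [[0,0,0],[0,0,0],40],
  ],
)

```text
time: 17.17
eef_pos: [0.5723, -0.2169, 0.1778]
tool_rot: [-0.0, 1.0, -0.0, -0.0]
contact_force: [-0.3, 0.0, -1.5]
finger_gap: 0.0524
grip_force: 63.3
```

```bash
python3 -c "
from h import *
s=bot.read_state();x,y,z=s['eef_pos']
wlook('w10',[('coarse','red',(x,y),z+.022,.027)])"
```

```text
t 17.1667 tcp [ 0.5723 -0.2169  0.1778] rot [-2.e-04  1.e+00 -1.e-04 -4.e-04]
coarse [316. 275.] far [ 0.5738 -0.218 ] res mm 0.36 140 all [ 0.577  -0.2179] diam 0.0594
```

carry_out(
  commands=[
    [[6.9,-16.3,0],[0,0,0],40],
    [[6.9,-16.3,0],[0,0,0],40],
    [[6.9,-16.3,0],[0,0,0],40],
    [[6.9,-16.3,0],[0,0,0],40],
    [[6.9,-16.3,0],[0,0,0],40],
  ],
)

```text
time: 17.63
eef_pos: [0.6426, -0.0489, 0.1766]
tool_rot: [-0.001, 1.0, 0.002, -0.001]
contact_force: [-0.1, 0.2, -0.1]
finger_gap: 0.0521
grip_force: 63.3
```

carry_out(
  commands=[
    [[2,-4.5,0],[0,0,0],40],
    [[2,-4.5,2],[0,0,0],40],
    [[2,-4.5,3.9],[0,0,0],40],
    [[2,-4.5,3.9],[0,0,0],40],
    [[2,-4.5,3.9],[0,0,0],40],
  ],
)

```text
time: 18.05
eef_pos: [0.6608, -0.0092, 0.1376]
tool_rot: [-0.0, 1.0, -0.0, -0.002]
contact_force: [-1.2, -0.0, -0.8]
finger_gap: 0.0521
grip_force: 63.3
```

carry_out(
  commands=[
    [[0,0,0.5],[0,0,0],40],
    [[0,0,1.0],[0,0,0],40],
    [[0,0,1.4],[0,0,0],40],
    [[0,0,1.6],[0,0,0],40],
    [[0,0,1.6],[0,0,0],40],
  ],
)

```text
time: 18.47
eef_pos: [0.6616, -0.0093, 0.1229]
tool_rot: [-0.0, 1.0, -0.0, -0.0]
contact_force: [-0.5, -0.5, -1.4]
finger_gap: 0.0525
grip_force: 63.3
```

carry_out(
  commands=[
    [[0,0,0.2],[0,0,0],40],
    [[0,0,0.4],[0,0,0],40],
    [[0,0,0.5],[0,0,0],40],
    [[0,0,0.5],[0,0,0],40],
  ],
)

```text
time: 18.8
eef_pos: [0.6617, -0.0091, 0.1181]
tool_rot: [-0.0, 1.0, -0.0, -0.0]
contact_force: [0.2, 1.0, -1.6]
finger_gap: 0.0527
grip_force: 63.3
```

carry_out(
  commands=[
    [[0,0,0.1],[0,0,0],40],
    [[0,0,0.1],[0,0,0],40],
    [[0,0,0.1],[0,0,0],40],
  ],
)

```text
time: 19.05
eef_pos: [0.6618, -0.0091, 0.1173]
tool_rot: [0.0, 1.0, -0.0, -0.0]
contact_force: [0.5, -0.0, -1.3]
finger_gap: 0.0522
grip_force: 63.3
```

carry_out(
  commands=[
    [[0,0,0.1],[0,0,0],40],
    [[0,0,0.1],[0,0,0],40],
    [[0,0,0.1],[0,0,0],40],
  ],
)

```text
time: 19.3
eef_pos: [0.6618, -0.0091, 0.1162]
tool_rot: [-0.0, 1.0, -0.0, -0.0]
contact_force: [-0.7, -0.6, -0.9]
finger_gap: 0.0522
grip_force: 63.3
```

carry_out(
  commands=[
    [[0,0,0.1],[0,0,0],40],
    [[0,0,0.1],[0,0,0],40],
    [[0,0,0.1],[0,0,0],40],
  ],
)

```text
time: 19.55
eef_pos: [0.662, -0.0091, 0.1158]
tool_rot: [0.0, 1.0, -0.0, 0.0]
contact_force: [-1.6, 0.4, 4.9]
finger_gap: 0.0522
grip_force: 63.8
```

carry_out(
  commands=[
    [[0,0,0],[0,0,0],90],
    [[0,0,0],[0,0,0],90],
    [[0,0,0],[0,0,0],90],
    [[0,0,0],[0,0,0],90],
    [[0,0,0],[0,0,0],90],
  ],
)

```text
time: 19.97
eef_pos: [0.6618, -0.0091, 0.1152]
tool_rot: [-0.0, 1.0, -0.0, -0.0]
contact_force: [-0.3, -0.5, 0.5]
finger_gap: 0.0768
grip_force: 0.0
```

carry_out(
  commands=[
    [[0,0,-2],[0,0,0],90],
    [[0,0,-5],[0,0,0],90],
    [[0,0,-9],[0,0,0],90],
    [[0,0,-12],[0,0,0],90],
    [[0,0,-12],[0,0,0],90],
  ],
)

```text
time: 20.38
eef_pos: [0.6642, -0.0093, 0.2425]
tool_rot: [0.0, 1.0, -0.0, 0.005]
contact_force: [0.7, -0.7, 0.3]
finger_gap: 0.0766
grip_force: 0.0
```

carry_out(
  commands=[
    [[-7,-16,0],[0,0,0],60],
    [[-7,-16,0],[0,0,0],60],
    [[-7,-16,0],[0,0,0],60],
    [[-7,-16,0],[0,0,0],60],
    [[-7,-16,0],[0,0,0],60],
  ],
)

```text
time: 20.8
eef_pos: [0.5894, 0.1556, 0.2352]
tool_rot: [-0.001, 1.0, 0.002, -0.0]
contact_force: [-0.7, -0.3, 0.4]
finger_gap: 0.0513
grip_force: 0.0
```

carry_out(
  commands=[
    [[-2,-5,5],[0,0,0],60],
    [[-2,-5,5],[0,0,0],60],
    [[-2,-5,5],[0,0,0],60],
    [[-2,-5,5],[0,0,0],60],
    [[-2,-5,5],[0,0,0],60],
  ],
)

```text
time: 21.22
eef_pos: [0.5725, 0.2005, 0.1859]
tool_rot: [0.0, 1.0, -0.0, 0.0]
contact_force: [-0.0, 0.3, -0.1]
finger_gap: 0.0513
grip_force: 0.0
```

```bash
python3 -c "
from h import *
wlook('w11',[('lid','white',(.591,.208),.015,.027)])
im=imaging.snapshot('scene');c=cam('scene');u,v=proj(c,[.662,-.01,.07])[0].astype(int)
b=cv2.resize(im[v-50:v+50,u-40:u+40,::-1],(320,400),interpolation=cv2.INTER_CUBIC)
w=cv2.imread('pics/w11.png')[0:400,100:540]
cv2.imwrite('pics/s11.png',np.hstack([w,b]))"
```

```text
t 21.2167 tcp [0.5725 0.2005 0.1859] rot [ 0.e+00  1.e+00 -1.e-04  5.e-04]
lid [311. 164.] far [0.5898 0.208 ] res mm 0.66 67 all [0.5918 0.2076] diam 0.0573
```

View pics/s11.png

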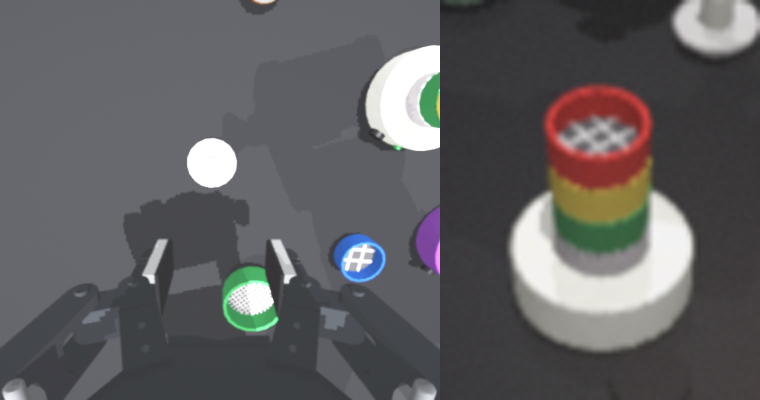

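Red sits flush on yellow and green. The lid is at (211,163) in the left panel and measures (0.591, 0.209).

carry_out(
  commands=[
    [[1.9,-0.8,4],[0,0,0],60],
    [[1.9,-0.8,8],[0,0,0],60],
    [[1.9,-0.8,11],[0,0,0],60],
    [[1.9,-0.8,11],[0,0,0],60],
  ],
)

```text
time: 21.65
eef_pos: [0.5884, 0.2072, 0.0699]
tool_rot: [0.001, 1.0, -0.001, -0.004]
contact_force: [-0.9, 0.1, -0.4]
finger_gap: 0.051
grip_force: 0.0
```

carry_out(
  commands=[
    [[0,0,2],[0,0,0],60],
    [[0,0,4],[0,0,0],60],
    [[0,0,5.5],[0,0,0],60],
    [[0,0,5.5],[0,0,0],60],
    [[0,0,5.5],[0,0,0],60],
  ],
)

```text
time: 22.07
eef_pos: [0.5918, 0.2086, 0.0221]
tool_rot: [-0.0, 1.0, -0.0, 0.001]
contact_force: [-0.0, 0.3, 0.2]
finger_gap: 0.051
grip_force: 0.0
```

carry_out(
  commands=[
    [[0,0,0],[0,0,0],10],
    [[0,0,0],[0,0,0],10],
    [[0,0,0],[0,0,0],10],
    [[0,0,0],[0,0,0],10],
    [[0,0,0],[0,0,0],10],
  ],
)

```text
time: 22.48
eef_pos: [0.5919, 0.209, 0.0223]
tool_rot: [-0.0, 1.0, -0.0, 0.001]
contact_force: [-1.0, -1.9, 9.2]
finger_gap: 0.02
grip_force: 58.3
```

carry_out(
  commands=[
    [[0,0,0],[0,0,0],10],
    [[0,0,0],[0,0,0],10],
  ],
)

```text
time: 22.65
eef_pos: [0.5918, 0.209, 0.0223]
tool_rot: [-0.0, 1.0, -0.0, 0.001]
contact_force: [-1.5, -2.4, 9.0]
finger_gap: 0.0201
grip_force: 58.3
```

carry_out(
  commands=[
    [[0,0,-2],[0,0,0],10],
    [[0,0,-6],[0,0,0],10],
    [[0,0,-10],[0,0,0],10],
    [[0,0,-14],[0,0,0],10],
    [[0,0,-18],[0,0,0],10],
  ],
)

```text
time: 23.07
eef_pos: [0.5905, 0.2088, 0.2032]
tool_rot: [-0.0, 1.0, -0.0, 0.0]
contact_force: [0.5, 0.2, -1.5]
finger_gap: 0.0201
grip_force: 58.7
```

carry_out(
  commands=[
    [[0,0,-1],[0,0,0],10],
    [[0,0,-1],[0,0,0],10],
    [[0,0,-1],[0,0,0],10],
  ],
)

```text
time: 23.32
eef_pos: [0.5906, 0.2089, 0.2102]
tool_rot: [-0.0, 1.0, -0.0, 0.0]
contact_force: [-0.4, -0.2, -1.2]
finger_gap: 0.0199
grip_force: 58.7
```

```bash
python3 -c "
from h import *
s=bot.read_state();x,y,z=s['eef_pos']
wlook('w12',[('lid','white',(x,y),z-.007,.027)])
c=cv2.imread('pics/w12.png')[170:370,200:440];cv2.imwrite('pics/w12c.png',cv2.resize(c,(600,500)))"
```

```text
t 23.3167 tcp [0.5906 0.2089 0.2102] rot [-1.e-04  1.e+00 -1.e-04  2.e-04]
lid [317. 247.] far [0.5857 0.2058] res mm 2.94 110 all [0.5902 0.2065] diam 0.0568
```

View pics/w12c.png

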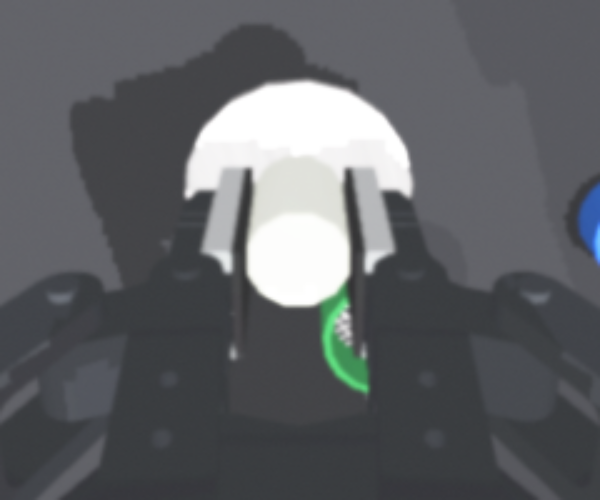

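The far edge of the disc is hidden by the knob and fingers, but its near edge is clear at about (321,202) in the full frame. I'll use that edge to get the x offset.

```bash
python3 -c "
from h import *
v=np.load('pics/w12.npy');c=cam('wrist',{'eef_pos':v[:3],'tool_rot':v[3:]})
for dz in(.010,.015):
    P=plane(c,[(321,202)],v[2]-.0223+dz)[0];print(P-[.027,0,0]-v[:3])
"
```

```text
[-0.00069485 -0.002477   -0.0123    ]
[ 0.000975  -0.0024382 -0.0073   ]
```

carry_out(
  commands=[
    [[5.4,16.3,0],[0,0,0],10],
    [[5.4,16.3,0],[0,0,0],10],
    [[5.4,16.3,0],[0,0,0],10],
    [[5.4,16.3,0],[0,0,0],10],
    [[5.4,16.3,0],[0,0,0],10],
  ],
)

```text
time: 23.78
eef_pos: [0.6453, 0.04, 0.2076]
tool_rot: [0.001, 1.0, -0.002, -0.002]
contact_force: [0.9, 0.4, -1.4]
finger_gap: 0.0202
grip_force: 58.9
```

carry_out(
  commands=[
    [[1.8,5.5,0],[0,0,0],10],
    [[1.8,5.5,2],[0,0,0],10],
    [[1.8,5.5,4],[0,0,0],10],
    [[1.8,5.5,4],[0,0,0],10],
    [[1.8,5.5,4],[0,0,0],10],
  ],
)

```text
time: 24.2
eef_pos: [0.6616, -0.0089, 0.1679]
tool_rot: [-0.0, 1.0, -0.0, -0.002]
contact_force: [-0.1, 0.9, -0.5]
finger_gap: 0.0197
grip_force: 59.0
```

carry_out(
  commands=[
    [[0.1,0,0.5],[0,0,0],10],
    [[0.1,0,1.0],[0,0,0],10],
    [[0.1,0,1.3],[0,0,0],10],
    [[0.1,0,1.5],[0,0,0],10],
    [[0.1,0,1.5],[0,0,0],10],
  ],
)

```text
time: 24.62
eef_pos: [0.6636, -0.0088, 0.1551]
tool_rot: [-0.0, 1.0, 0.0, -0.0]
contact_force: [-0.6, -0.3, -0.4]
finger_gap: 0.02
grip_force: 59.0
```

carry_out(
  commands=[
    [[0,0,0.2],[0,0,0],10],
    [[0,0,0.4],[0,0,0],10],
    [[0,0,0.5],[0,0,0],10],
    [[0,0,0.5],[0,0,0],10],
  ],
)

```text
time: 24.95
eef_pos: [0.6637, -0.0091, 0.1502]
tool_rot: [-0.0, 1.0, -0.0, -0.0]
contact_force: [-0.4, 0.4, -0.3]
finger_gap: 0.0201
grip_force: 59.0
```

carry_out(
  commands=[
    [[0,0,0.1],[0,0,0],10],
    [[0,0,0.1],[0,0,0],10],
    [[0,0,0.1],[0,0,0],10],
  ],
)

```text
time: 25.2
eef_pos: [0.6638, -0.0091, 0.1494]
tool_rot: [0.0, 1.0, -0.0, 0.0]
contact_force: [-0.9, 0.7, 1.0]
finger_gap: 0.02
grip_force: 59.1
```

carry_out(
  commands=[
    [[0,0,0.1],[0,0,0],10],
    [[0,0,0.2],[0,0,0],10],
    [[0,0,0.2],[0,0,0],10],
  ],
)

```text
time: 25.45
eef_pos: [0.6636, -0.0091, 0.1468]
tool_rot: [-0.0, 1.0, -0.0, -0.0]
contact_force: [-1.1, -0.7, 0.0]
finger_gap: 0.0197
grip_force: 59.0
```

carry_out(
  commands=[
    [[0,0,0.1],[0,0,0],10],
    [[0,0,0.1],[0,0,0],10],
    [[0,0,0.1],[0,0,0],10],
  ],
)

```text
time: 25.7
eef_pos: [0.6638, -0.009, 0.1464]
tool_rot: [-0.0, 1.0, -0.0, 0.0]
contact_force: [-1.2, 0.2, 2.0]
finger_gap: 0.0198
grip_force: 59.3
```

Contact came at the expected seat height of 0.1463. A slight further push, then release and rise.

carry_out(
  commands=[
    [[0,0,0.1],[0,0,0],10],
    [[0,0,0.1],[0,0,0],10],
    [[0,0,0.1],[0,0,0],10],
  ],
)

```text
time: 25.95
eef_pos: [0.6641, -0.0091, 0.1463]
tool_rot: [-0.0, 1.0, -0.0, 0.001]
contact_force: [-2.3, 0.7, 8.5]
finger_gap: 0.0196
grip_force: 60.0
```

carry_out(
  commands=[
    [[0,0,0],[0,0,0],60],
    [[0,0,0],[0,0,0],60],
    [[0,0,0],[0,0,0],60],
    [[0,0,0],[0,0,0],60],
    [[0,0,0],[0,0,0],60],
  ],
)

```text
time: 26.37
eef_pos: [0.6638, -0.0091, 0.1451]
tool_rot: [-0.0, 1.0, -0.0, -0.0]
contact_force: [0.2, 0.3, 0.8]
finger_gap: 0.0512
grip_force: 0.0
```

carry_out(
  commands=[
    [[0,0,-1],[0,0,0],60],
    [[0,0,-3],[0,0,0],60],
    [[0,0,-6],[0,0,0],60],
    [[0,0,-10],[0,0,0],60],
    [[0,0,-10],[0,0,0],60],
  ],
)

```text
time: 26.78
eef_pos: [0.6664, -0.0093, 0.2542]
tool_rot: [0.0, 1.0, -0.0, 0.006]
contact_force: [0.8, -0.8, 1.4]
finger_gap: 0.0513
grip_force: 0.0
```

carry_out(
  commands=[
    [[0,0,0],[0,0,0],60],
    [[0,0,0],[0,0,0],60],
    [[0,0,0],[0,0,0],60],
  ],
)

```text
time: 27.03
eef_pos: [0.6633, -0.0091, 0.2442]
tool_rot: [-0.0, 1.0, -0.0, -0.001]
contact_force: [0.1, -0.1, 0.1]
finger_gap: 0.0513
grip_force: 0.0
```

```bash
python3 -c "
from h import *
im=imaging.snapshot('scene');c=cam('scene');u,v=proj(c,[.662,-.01,.09])[0].astype(int)
cv2.imwrite('pics/s13.png',np.hstack([cv2.resize(im[v-50:v+50,u-40:u+40,::-1],(400,500),interpolation=cv2.INTER_CUBIC),cv2.resize(im[:,100:500,::-1],(400,400))[:,:].copy() if 0 else cv2.copyMakeBorder(im[:,60:460,::-1],50,50,0,0,0)]))"
```

```text
(no output)
```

View pics/s13.png

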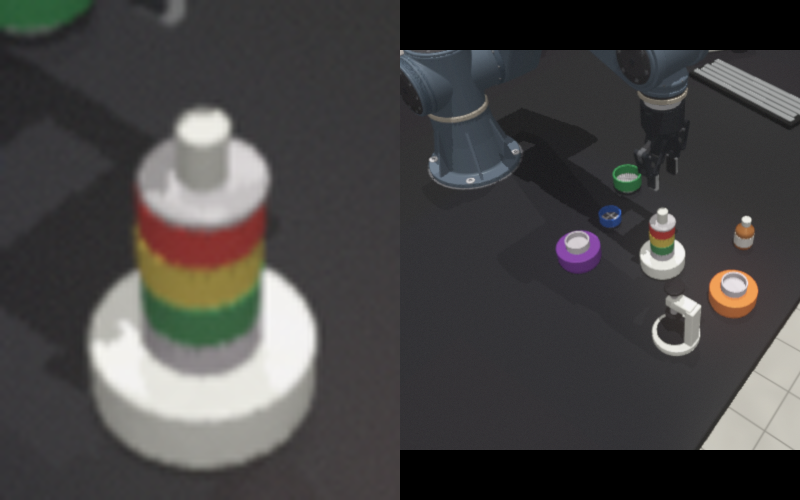

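The lid sits flush and level on red, yellow and green. The gripper is clear and the bystanders are where they were, so I'm handing the job in.

```bash
python3 -c "
from bench import bot
print(bot.sign_off())"
```

```text
the job is handed in; nothing more can be done
None
```

The stack is built on the white base in the order asked (fine green, medium yellow, coarse red, lid); the final picture shows each piece flush and level, and I handed the job in at about 27 s with the gripper clear.

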